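# Touch-dry check along a row of painted badges

## Robot

A 6-joint arm with a two-finger parallel gripper is mounted at the origin on the work surface. World frame = base frame: x ahead of the robot, y to its left, z up, the work surface at z = 0. Lengths are in m, angles in rad, forces in N, time in s.
With the tool pointing down it reaches from about 0.3 to 0.775 m from the base axis. Payload 14.6 kg.
Tool frame: the origin (TCP) lies midway between the tips of the shut fingers; the grasp point (between the pads) lies 19 mm behind it; z points along the fingers, y is the direction in which the jaws open and shut (so a half turn about z gives the same grasp; the last joint's range is limited). The gripper opens to 94 mm and grips with 3 to 60 N. Pads are 16 mm wide; open, the fingers measure 119 mm over their backs; the gripper's body (75 mm by 177 mm) begins 78 mm behind the grasp point.
Start: joints at [-1.353, 0.3, 1.521, -0, 1.321, -0.067], TCP at [0.155, -0.528, 0.205] pointing down, gripper open.
Joint ranges: [-3.03, 3.03], [-0.79, 2.21], [0.23, 2.52], [-1.04, 4.18], [0, 3.07], [-2.55, 2.55]. Speed limits (rad/s): [2.22, 2.22, 2.57, 3.14, 3.14, 3.14].

## Interface

Orientations are given as a unit quaternion [w, x, y, z].
In Python, from bench import ctrl, snapshot, finish_job gives the robot as it stands. The module is installed in compiled form; this text tells all that it offers.
- The arm moves only by the tool arm_command, never from a script. Its argument "commands" is a list of rows, each a list of 4 numbers: the shift along the tool's x, y, z in cm, then the turn about the tool's z in rad. A call has 1 to 12 rows; each row shifts and turns the commanded pose from where the row before left it, along the tool's axes as they then stand; what a row does not reach is not made up. A row lasts 1/12 s, in which the tool goes at most 41.7 mm and 7.16 degrees, less where a joint would pass 70% of its speed; a pose out of reach is approached as far as the arm can. A call is refused whole if a number of a shift passes 4.17 or a number of a turn 0.125, either way. A call with a gripper value outside its range is refused whole. "grip" is the gripper's target within -1 to 1 (shut at 1, half-way at 0, fully open at -1), set as the call begins (left out, the last holds). The fingers move at their own pace and stop on an object; the grip force is fixed at half the most. Time passes only in rows, so rows that do not move let the fingers close. It gives the time, the measured TCP pose, the force and the opening at its end, in the units of the state.
- ctrl.get_state(): the state, without advancing time (a new reading comes with each control period).
- snapshot(name): name is "side" or "top" or "wrist"; returns a dict with "img" (400x640x3 uint8, red, green, blue), "depth" (400x640 float32, m along the optical axis (not along the pixel's ray), 0 where there is no reading), "intrinsics" (3x3 intrinsics, pixels), "k1" (the pictures are not rectified: a ray, as slopes to the right and down, at radius r is drawn at 1 + k1 r^2 times it, then the intrinsics apply), "T" (4x4, takes a point from camera to world coordinates). Camera axes: x right, y up, looking along -z (the intrinsics and any distortion apply to the point x, -y, -z); pixel columns grow to the right and rows downward; lengths in m; the calibration is good to about 2 mm. A picture is of the moment at which its call begins.
- finish_job(): hands the job in, once; it reports no verdict.
The state is a dict: "t": time; "qpos": joint angles; "joint_velocities": joint speeds; "tau": joint torques, N m; "ee_pos": TCP position; "eef_rot": TCP orientation; "force": force on the tool from outside, world axes, zero at the start; "ft_torque": the same for the moment, N m; "width": finger opening in m.
Only numpy, scipy, OpenCV 4.12 (cv2) and the standard library are available. Lean on these libraries where they do the work, as an engineer would, in place of code of your own. Each camera call takes 0.05 s, during which the arm holds its last target.

## Task

Check that the paint is dry: with the closed fingertips, run along the row of five sprung badges on the black wheel from the white one to the red one, touching each in turn lightly from above so that it dips a little on its spring, and staying close over the row (no more than about a centimetre above the badges) from one to the next. Finish with the fingertips still resting lightly on the red badge, holding it slightly dipped while the other four are free. Never push a badge down to its stop or pull it up, and leave the cup, jar and brush where they are.

Things in the scene. Friction and masses are not known exactly. Their poses are not given: they have to be found in the camera images.
- wheel: Fixed black rubber work wheel, a flat round disc 320 mm across and 45 mm high, lying on the white bench; origin at the centre of its underside, so its top face is 45 mm above the origin. The row of badges runs roughly along its x axis, the white badge at the -x end, and may point any way on the bench.
- top_white (a point): Highest point of the first (white) painted badge of the row: a white shallow dome, 26 mm across and 8 mm thick (3 mm straight rim, 5 mm dome), on its own fixed sprung pin. Untouched, this point is 34 mm above the wheel's top face (79 mm above the bench); it moves with the badge. Badges stand 54 to 64 mm apart, in a slightly wavy row that differs each time.
- blank_white (a joint): How far the first (white) badge is pressed down on its spring, m: 0 untouched, grows downward, stop at 0.010 (negative: pulled up). The spring takes about 0.6 N per mm and brings it back up; it cannot turn or slide sideways.
- top_blue1 (a point): Highest point of the second (blue) painted badge of the row: a blue shallow dome, 26 mm across and 8 mm thick (3 mm straight rim, 5 mm dome), on its own fixed sprung pin. Untouched, this point is 34 mm above the wheel's top face (79 mm above the bench); it moves with the badge. Badges stand 54 to 64 mm apart, in a slightly wavy row that differs each time.
- blank_blue1 (a joint): How far the second (blue) badge is pressed down on its spring, m: 0 untouched, grows downward, stop at 0.010 (negative: pulled up). The spring takes about 0.6 N per mm and brings it back up; it cannot turn or slide sideways.
- top_blue2 (a point): Highest point of the third (blue) painted badge of the row: a blue shallow dome, 26 mm across and 8 mm thick (3 mm straight rim, 5 mm dome), on its own fixed sprung pin. Untouched, this point is 34 mm above the wheel's top face (79 mm above the bench); it moves with the badge. Badges stand 54 to 64 mm apart, in a slightly wavy row that differs each time.
- blank_blue2 (a joint): How far the third (blue) badge is pressed down on its spring, m: 0 untouched, grows downward, stop at 0.010 (negative: pulled up). The spring takes about 0.6 N per mm and brings it back up; it cannot turn or slide sideways.
- top_blue3 (a point): Highest point of the fourth (blue) painted badge of the row: a blue shallow dome, 26 mm across and 8 mm thick (3 mm straight rim, 5 mm dome), on its own fixed sprung pin. Untouched, this point is 34 mm above the wheel's top face (79 mm above the bench); it moves with the badge. Badges stand 54 to 64 mm apart, in a slightly wavy row that differs each time.
- blank_blue3 (a joint): How far the fourth (blue) badge is pressed down on its spring, m: 0 untouched, grows downward, stop at 0.010 (negative: pulled up). The spring takes about 0.6 N per mm and brings it back up; it cannot turn or slide sideways.
- top_red (a point): Highest point of the last (red) painted badge of the row: a red shallow dome, 26 mm across and 8 mm thick (3 mm straight rim, 5 mm dome), on its own fixed sprung pin. Untouched, this point is 34 mm above the wheel's top face (79 mm above the bench); it moves with the badge. Badges stand 54 to 64 mm apart, in a slightly wavy row that differs each time.
- blank_red (a joint): How far the last (red) badge is pressed down on its spring, m: 0 untouched, grows downward, stop at 0.010 (negative: pulled up). The spring takes about 0.6 N per mm and brings it back up; it cannot turn or slide sideways.
- cup_rim (a point): Bystander: centre of the mouth of a small loose clear paint cup, 44 mm across, 24 mm high, standing on the wheel beside the row.
- jar: Bystander: small loose glass paint jar with black cap, 34 mm across, 42 mm high, standing on the wheel beside the row; origin at the centre of its underside.
- brush: Bystander: slim loose brush with an 11 mm thick square gold handle, about 157 mm long in all, lying on the wheel on the other side of the row; origin on its underside near its middle, its x axis along it towards the bristles.

How it is judged:
By the outcome, as a careful person would: the job done as asked, in the order asked, and still so for the second after the job is handed in, while the arm keeps its last pose, push and grip.
It also fails if it takes over 45 s, if anything falls off the work surface, if the arm or the gripper's body presses on something with over 40 N, if the wrist force passes 120 N, or if a joint passes its speed limit or range.

## Working session

There is one attempt and no reset: what is moved stays moved. The work goes in short steps, Python scripts to look and compute and a tool call to move; the robot and the scene stay as the last step left them, time stands still between calls to the robot, and variables do not carry over. Pictures are saved under pics/ and viewed, and the job is handed in when it is done.

Besides the shell and the picture viewer there is one more tool, called after "Emit:" by a JSON object that holds its "method" and its "body", one argument or row to a line. arm_command: Moves the arm, as the interface text tells. Its arguments: {"type":"object","properties":{"commands":{"type":"array"},"grip":{"type":"number"}},"required":["commands"]}

```bash
mkdir -p pics
cat > h.py <<'E'
import numpy as np, cv2
from bench import ctrl, snapshot, finish_job
def shot(name,fn):
    s=snapshot(name); cv2.imwrite(f'pics/{fn}.png',s['img'][:,:,::-1]); np.savez(f'pics/{fn}.npz',**s); return s
def ray(s,u,v):
    K=np.array(s['intrinsics']);k1=float(s['k1'])
    p=cv2.undistortPoints(np.array([[[u,v]]],float),K,np.array([k1,0,0,0,0.]))[0,0]
    T=np.array(s['T']); d=T[:3,:3]@np.array([p[0],-p[1],-1]); return T[:3,3],d
def onz(s,u,v,z):
    o,d=ray(s,u,v); return o+d*(z-o[2])/d[2]
def dep(s,u,v):
    o,d=ray(s,u,v); return o+d*float(s['depth'][int(v),int(u)])
def load(fn): return dict(np.load(f'pics/{fn}.npz'))
E
python3 - <<'E'
from h import *
for n in ['top','side','wrist']:
    s=shot(n,n+'0'); print(n,s['k1'],np.round(s['T'],3).tolist(),s['intrinsics'])
print(ctrl.get_state())
E
```

```text
top -0.06419167460370388 [[0.007, 0.992, -0.124, 0.459], [-1.0, 0.005, -0.022, 0.028], [-0.021, 0.124, 0.992, 0.889], [0.0, 0.0, 0.0, 1.0]] [[466.1138732    0.         310.54258267]
 [  0.         466.1138732  197.52223006]
 [  0.           0.           1.        ]]
side 0.03461146038674902 [[0.858, 0.301, -0.416, 0.291], [-0.513, 0.498, -0.699, -0.406], [-0.003, 0.813, 0.582, 0.435], [0.0, 0.0, 0.0, 1.0]] [[412.3245338    0.         321.72356819]
 [  0.         412.3245338  203.26268736]
 [  0.           0.           1.        ]]
wrist -0.03248534118644454 [[0.281, 0.934, 0.221, 0.218], [-0.96, 0.274, 0.064, -0.508], [-0.0, -0.23, 0.973, 0.384], [0.0, 0.0, 0.0, 1.0]] [[338.71891735   0.         318.81140616]
 [  0.         338.71891735 197.75683571]
 [  0.           0.           1.        ]]
{'t': 0.15, 'qpos': array([-1.35259921e+00,  3.00310521e-01,  1.52141415e+00, -4.15848942e-06,
        1.32069227e+00, -6.66305258e-02]), 'joint_velocities': array([-0.00090349, -0.00097088, -0.00231502, -0.00098704,  0.00176136,
        0.00232868]), 'tau': array([ 7.15385831e-04, -5.31959653e+01, -3.52820885e+01,  7.08521926e-02,
        2.36243609e-02, -7.51307198e-05]), 'ee_pos': array([ 0.15448478, -0.5276621 ,  0.20504503]), 'eef_rot': array([-4.10808780e-04,  9.89876123e-01,  1.41933407e-01, -3.32123171e-05]), 'force': array([ 0.03191512, -0.16501279,  0.08766711]), 'ft_torque': array([0.02793844, 0.01513694, 0.00112265]), 'width': 0.09397628167131306}
```

View pics/top0.png

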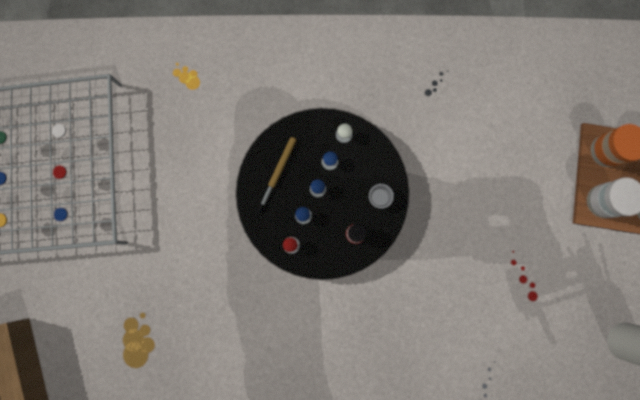

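View pics/side0.png

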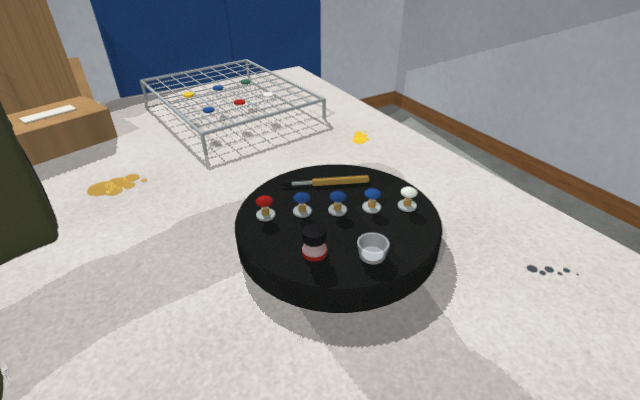

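View pics/wrist0.png

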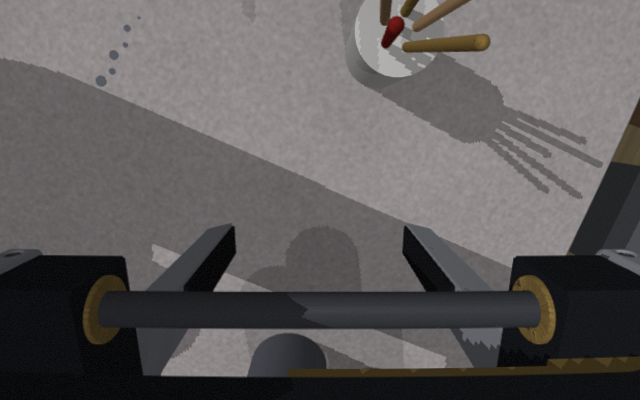

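Run:
```python
from h import *
s=load('top0')
c=s['img'][100:280,225:425,::-1]; cv2.imwrite('pics/c1.png',cv2.resize(c,None,fx=4,fy=4,interpolation=cv2.INTER_CUBIC)[:720,:800][:600])
cv2.imwrite('pics/c1.png',cv2.resize(s['img'][112:262,265:415,::-1],None,fx=4,fy=4,interpolation=cv2.INTER_CUBIC))
s2=load('side0')
cv2.imwrite('pics/c2.png',cv2.resize(s2['img'][175:225,240:430,::-1],None,fx=4,fy=4,interpolation=cv2.INTER_CUBIC))
for u,v in [(344,131),(330,160),(317,187),(303,214),(290,243),(325,240)]:
    print(np.round(dep(s,u,v),4),np.round(onz(s,u,v,.079),4))
print([np.round(dep(s,u,v),3) for u,v in [(610,190),(600,150),(630,340),(381,196),(356,233),(90,100)]])
```

```text
[ 0.681  -0.0131  0.0768] [ 0.6804 -0.013   0.079 ]
[0.628  0.0119 0.0771] [0.6276 0.0119 0.079 ]
[0.5796 0.0346 0.0768] [0.5792 0.0346 0.079 ]
[0.5313 0.0587 0.0809] [0.5315 0.0588 0.079 ]
[0.481  0.081  0.0775] [0.4809 0.0809 0.079 ]
[0.4876 0.0199 0.0461] [0.4865 0.0203 0.079 ]
[array([ 0.575, -0.483,  0.086]), array([ 0.657, -0.496,  0.044]), array([ 0.313, -0.517,  0.066]), array([ 0.568, -0.082,  0.046]), array([ 0.499, -0.033,  0.086]), array([0.75 , 0.47 , 0.052])]
```

View pics/c1.png

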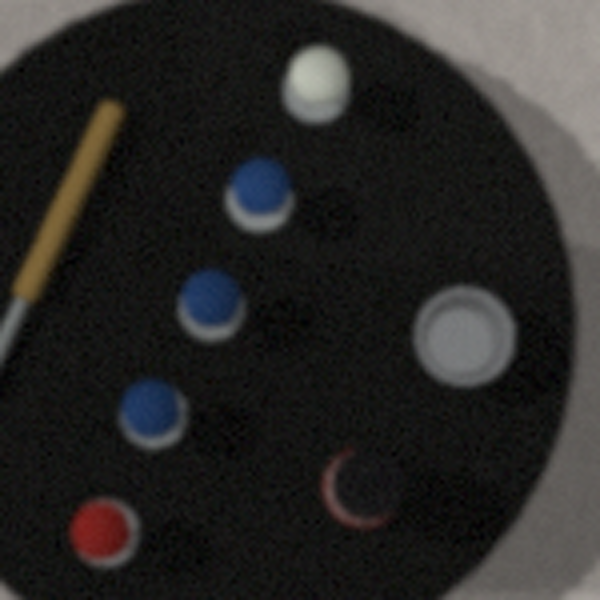

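View pics/c2.png

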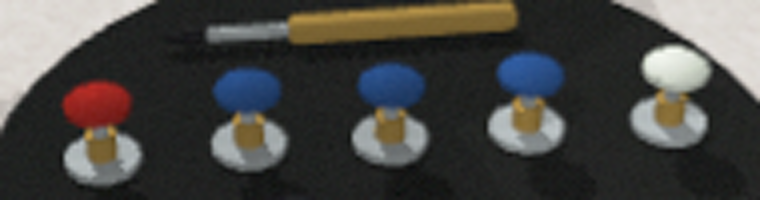

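Run:
```python
from h import *
w=load('wrist0')
for u,v in [(484,42),(445,44),(393,30),(430,22),(385,10),(462,4),(400,70)]: print(np.round(dep(w,u,v),3))
t=load('top0');s=load('side0')
P=[]
for (x,y),(a,b) in zip([(319,74),(261,186),(211,297),(151,409),(100,529)],[(676,69),(530,75),(391,86),(247,90),(97,105)]):
    u,v=(x+.5)/4-.5+265,(y+.5)/4-.5+112; p=onz(t,u,v,.0735)
    u2,v2=(a+.5)/4-.5+240,(b+.5)/4-.5+175; q=onz(s,u2,v2,.0745)
    print(np.round(p,4),np.round(q,4),round(float(dep(t,u,v)[2]),4)); P.append(p[:2]*.5+q[:2]*.5)
P=np.array(P);print(P,np.linalg.norm(np.diff(P,axis=0),axis=1))
np.save('P.npy',P)
from scipy.spatial.transform import Rotation as R
st=ctrl.get_state();q=st['eef_rot'];M=R.from_quat([*q[1:],q[0]]).as_matrix()
print(M.round(4)); print(M.T@(np.array([*P[0],.13])-st['ee_pos'])*100)
```

```text
[ 0.274 -0.573  0.213]
[ 0.278 -0.565  0.18 ]
[ 0.267 -0.53   0.212]
[ 0.305 -0.565  0.122]
[ 0.302 -0.531  0.128]
[ 0.308 -0.572  0.16 ]
[ 0.272 -0.56   0.1  ]
[ 0.6836 -0.014   0.0735] [ 0.6806 -0.0172  0.0745] 0.0777
[0.6322 0.012  0.0735] [0.6296 0.0088 0.0745] 0.0781
[0.5821 0.034  0.0735] [0.5794 0.0304 0.0745] 0.0787
[0.5322 0.0601 0.0735] [0.5307 0.0566 0.0745] 0.0792
[0.4796 0.0819 0.0735] [0.4773 0.0772 0.0745] 0.0778
[[ 0.68208497 -0.01556032]
 [ 0.63087065  0.01041762]
 [ 0.58072543  0.03218714]
 [ 0.53144993  0.05835211]
 [ 0.47843293  0.07952194]] [0.05742612 0.05466677 0.0557914  0.05708734]
[[ 9.597e-01  2.810e-01 -2.000e-04]
 [ 2.810e-01 -9.597e-01  8.000e-04]
 [ 1.000e-04 -8.000e-04 -1.000e+00]]
[ 65.02362801 -34.31552585   7.53604555]
```

Emit:
{"method": "arm_command", "body": {
  "commands": [
    [0,-3,-1,0],
    [0,-3,-1,0],
    [0,-3,-1,0],
    [0,-3,-1,0],
    [0,-3,0,0],
    [0,-3,0,0],
    [2,-2,0,0],
    [3,-1,0,0],
    [3,0,0,0],
    [3,0,0,0],
    [3,0,0,0],
    [3,0,0,0]
  ],
  "grip": 1
}}

```text
t: 1.15
ee_pos: [0.26, -0.2777, 0.2456]
eef_rot: [0.0, 0.99, 0.142, 0.0]
force: [0.1, -0.6, -0.1]
width: 0.0173
```

Emit:
{"method": "arm_command", "body": {
  "commands": [
    [3,-1,0,0],
    [3,-1,0,0],
    [3,-1,0,0],
    [3,-1,0,0],
    [3,-1,0,0],
    [3,-1,0,0],
    [3,-1,0,0],
    [3,-1,0,0],
    [3,-1,0,0],
    [3,-1,0,0],
    [3,-1,0,0],
    [3,-1,0,0]
  ]
}}

```text
t: 2.15
ee_pos: [0.5715, -0.061, 0.2451]
eef_rot: [-0.0, 0.99, 0.142, -0.0]
force: [-1.7, -0.3, 0.6]
width: 0.0006
```

```bash
cat >> h.py <<'E'
from scipy.spatial.transform import Rotation as R
def rel(target):
    st=ctrl.get_state();q=st['eef_rot'];M=R.from_quat([*q[1:],q[0]]).as_matrix()
    return (M.T@(np.array(target)-st['ee_pos'])*100).round(2)
def stat():
    s=ctrl.get_state(); print('t',s['t'],'p',s['ee_pos'].round(4),'F',s['force'].round(2),'q',s['eef_rot'].round(3),'w',round(s['width'],4),s['qpos'].round(2))
E
python3 - <<'E'
from h import *
stat(); P=np.load('P.npy'); print(rel([*P[0],.12]))
E
```

```text
t 2.15 p [ 0.5715 -0.061   0.2451] F [-1.69 -0.31  0.58] q [-0.     0.99   0.142 -0.   ] w 0.0006 [-0.17  0.33  1.39 -0.    1.42  1.12]
[11.9  -1.25 12.51]
```

Emit:
{"method": "arm_command", "body": {
  "commands": [
    [3,-0.3,2,0],
    [3,-0.3,2,0],
    [2.5,-0.3,2,0],
    [2,-0.3,2,0],
    [1.4,0,2,0],
    [0,0,1.5,0],
    [0,0,1,0],
    [0,0,0,0],
    [0,0,0,0]
  ]
}}

```text
t: 2.9
ee_pos: [0.6811, -0.0175, 0.1207]
eef_rot: [-0.0, 0.99, 0.142, -0.0]
force: [0.5, -0.7, 0.5]
width: 0.0003
```

Run:
```python
from h import *
stat(); P=np.load('P.npy'); print(rel([*P[0],.085]))
s=shot('side','side1'); cv2.imwrite('pics/c3.png',cv2.resize(s['img'][130:230,250:450,::-1],None,fx=4,fy=4,interpolation=cv2.INTER_CUBIC))
s=shot('top','top1'); cv2.imwrite('pics/c4.png',cv2.resize(s['img'][100:240,260:460,::-1],None,fx=4,fy=4,interpolation=cv2.INTER_CUBIC))
s=shot('wrist','wrist1')
stat()
```

```text
t 2.9 p [ 0.6811 -0.0175  0.1207] F [ 0.47 -0.72  0.52] q [-0.     0.99   0.142 -0.   ] w 0.0003 [-0.08  0.67  1.19 -0.    1.29  1.21]
[ 0.15 -0.15  3.57]
t 3.05 p [ 0.6817 -0.0175  0.1221] F [-0.02 -0.85 -0.02] q [0.    0.99  0.142 0.001] w 0.0004 [-0.08  0.66  1.19  0.    1.29  1.21]
```

View pics/c3.png

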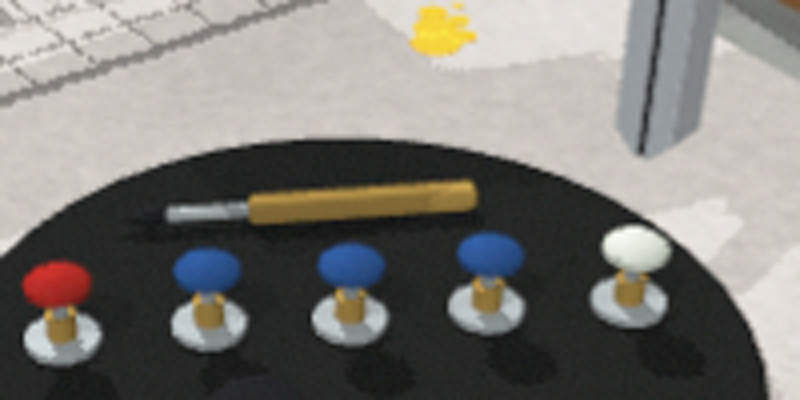

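View pics/wrist1.png

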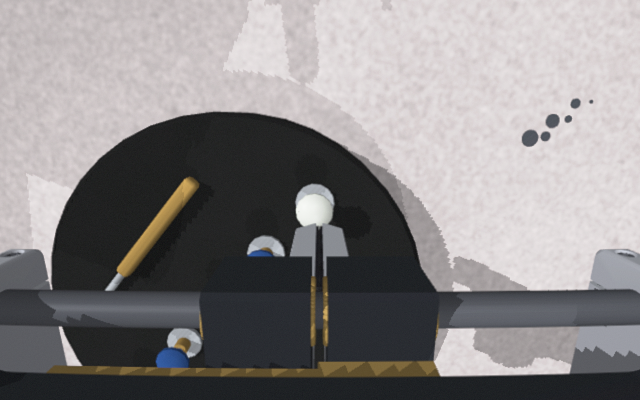

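```bash
cat >> h.py <<'E'
def proj(s,p):
    T=np.array(s['T']); c=T[:3,:3].T@(np.array(p)-T[:3,3]); 
    x=cv2.projectPoints(np.array([[c[0],-c[1],-c[2]]]),np.zeros(3),np.zeros(3),np.array(s['intrinsics']),np.array([float(s['k1']),0,0,0,0]))[0]
    return x.ravel()
E
python3 - <<'E'
from h import *
P=np.load('P.npy')
st=ctrl.get_state();q=st['eef_rot'];M=R.from_quat([*q[1:],q[0]]).as_matrix()
s=load('side1')
for d in ([0,0,0],[-.008,0,0],[.008,0,0],[-.008,.0125,0],[-.008,-.0125,0]):
    u=proj(s,st['ee_pos']+M@np.array(d)); print(d,((u+.5-[250,130])*4).round(1))
w=load('wrist1')
for d in ([0,0,0],[-.008,0,0],[.008,0,0],[.008,.0125,0],[.008,-.0125,0]): print(d,proj(w,st['ee_pos']+M@np.array(d)).round(1))
print('white',[proj(w,[*p,.0745]).round(1) for p in P[:3]], onz(w,315,209,.0745), dep(w,315,209))
cv2.imwrite('pics/c5.png',cv2.resize(w['img'][170:270,220:370,::-1],None,fx=5,fy=5,interpolation=cv2.INTER_CUBIC))
E
```

```text
[0, 0, 0] [654.6 143. ]
[-0.008, 0, 0] [642.7 151.1]
[0.008, 0, 0] [666.4 135. ]
[-0.008, 0.0125, 0] [672.  162.9]
[-0.008, -0.0125, 0] [614.2 139.7]
[0, 0, 0] [320.4 239.7]
[-0.008, 0, 0] [320.4 253.1]
[0.008, 0, 0] [320.4 226.1]
[0.008, 0.0125, 0] [342.9 226.1]
[0.008, -0.0125, 0] [297.9 226.1]
white [array([317.5, 214.6]), array([263.5, 270.1]), array([219.7, 321. ])] [ 0.68548556 -0.0127281   0.0745    ] [ 0.68643678 -0.01248856  0.07813386]
```

View pics/c5.png

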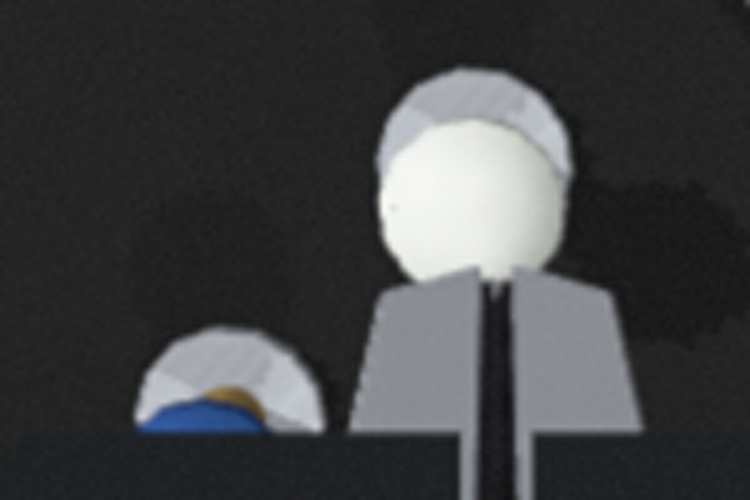

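View pics/c4.png

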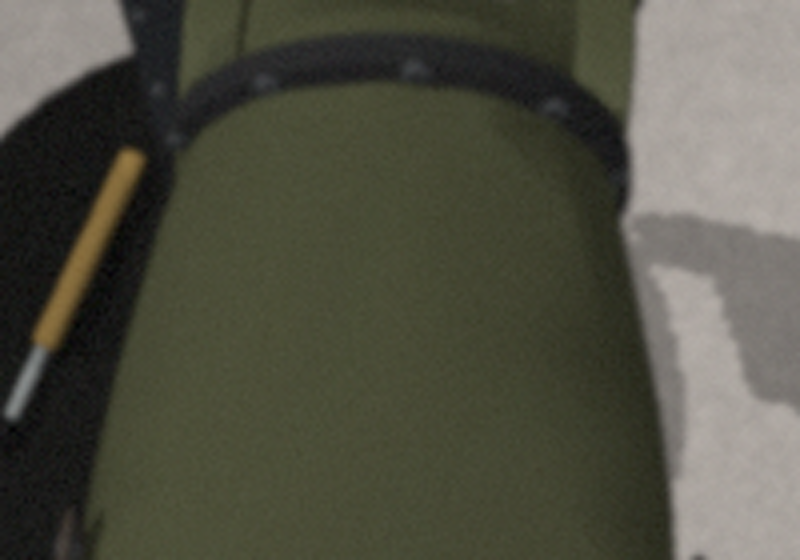

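Emit:
{"method": "arm_command", "body": {
  "commands": [
    [0.1,-0.2,1,0],
    [0,0,1,0],
    [0,0,0.8,0],
    [0,0,0.4,0],
    [0,0,0,0],
    [0,0,0,0],
    [0,0,0,0]
  ]
}}

```text
t: 3.63
ee_pos: [0.6819, -0.0151, 0.0888]
eef_rot: [0.0, 0.99, 0.142, 0.0]
force: [-0.6, 0.1, 1.2]
width: 0.0006
```

Run:
```python
from h import *
P=np.load('P.npy'); print(rel([*P[0],.079])); stat()
s=shot('side','side2'); cv2.imwrite('pics/c6.png',cv2.resize(s['img'][150:230,300:430,::-1],None,fx=6,fy=6,interpolation=cv2.INTER_CUBIC)); stat()
```

```text
[0.01 0.05 0.98]
t 3.6333 p [ 0.6819 -0.0151  0.0888] F [-0.58  0.15  1.21] q [0.    0.99  0.142 0.   ] w 0.0006 [-0.08  0.7   1.21  0.    1.23  1.21]
t 3.6833 p [ 0.6819 -0.0151  0.089 ] F [ 0.5  -0.44  0.86] q [0.    0.99  0.142 0.   ] w 0.0004 [-0.08  0.7   1.21  0.    1.23  1.21]
```

View pics/c6.png

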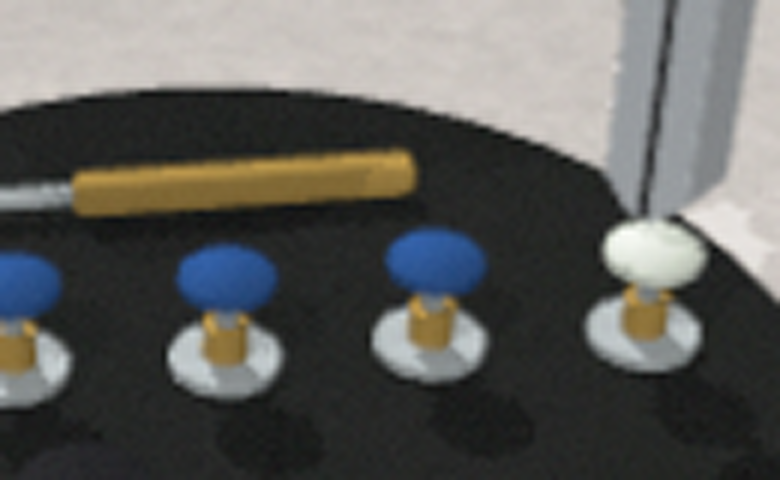

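Emit:
{"method": "arm_command", "body": {
  "commands": [
    [0,0,0.3,0],
    [0,0,0.3,0],
    [0,0,0.2,0],
    [0,0,0.2,0],
    [0,0,0.2,0],
    [0,0,0,0],
    [0,0,0,0],
    [0,0,0,0]
  ]
}}

```text
t: 4.35
ee_pos: [0.6817, -0.015, 0.0766]
eef_rot: [0.0, 0.99, 0.142, 0.0]
force: [-1.4, -0.4, 1.6]
width: 0.0006
```

```bash
cat >> h.py <<'E'
def look(fn,n=4):
    F=[];Z=[]
    for i in range(n):
        s=snapshot('side') if i else shot('side',fn); st=ctrl.get_state();F.append(st['force']);Z.append(st['ee_pos'])
    stat(); print('F',np.array(F)[:,2].round(2),np.mean(F,0).round(2),'pos',np.mean(Z,0).round(4))
    return s
# vertical shift of each badge relative to side0 by phase/ECC matching on lower rim
def dips(fn,ref='side0'):
    a=load(ref);b=load(fn);P=np.load('P.npy');out=[]
    for p in P:
        u,v=proj(a,[*p,.072]).astype(int)
        ga=cv2.resize(cv2.cvtColor(a['img'],cv2.COLOR_RGB2GRAY)[v:v+7,u-9:u+10].astype(np.float32),None,fx=4,fy=4,interpolation=cv2.INTER_CUBIC)
        best=None
        for dv in np.arange(-2,8.1,.1):
            M=np.float32([[1,0,-(u-9)],[0,1,-(v+dv)]])
            gb=cv2.warpAffine(cv2.cvtColor(b['img'],cv2.COLOR_RGB2GRAY).astype(np.float32),M,(19,7),flags=cv2.INTER_CUBIC)
            gb=cv2.resize(gb,None,fx=4,fy=4,interpolation=cv2.INTER_CUBIC)
            e=float(np.mean((ga-gb)**2))
            if best is None or e<best[0]: best=(e,dv)
        s=(proj(a,[*p,.070])-proj(a,[*p,.072]))[1]/2
        out.append((round(best[1]/s,2),round(best[0],1)))
    print('dips mm (err)',out)
E
python3 - <<'E'
from h import *
s=look('side3'); dips('side3'); dips('side2')
cv2.imwrite('pics/c7.png',cv2.resize(s['img'][150:230,300:430,::-1],None,fx=6,fy=6,interpolation=cv2.INTER_CUBIC)); stat()
E
```

```text
t 4.55 p [ 0.6817 -0.0151  0.0766] F [-0.78  0.76  1.51] q [0.    0.99  0.142 0.   ] w 0.0004 [-0.08  0.71  1.22  0.    1.21  1.21]
F [1.96 2.12 2.01 1.51] [-1.09  0.3   1.9 ] pos [ 0.6817 -0.0151  0.0766]
dips mm (err) [(np.float64(2.46), 562.4), (np.float64(0.0), 19.3), (np.float64(0.19), 119.2), (np.float64(0.19), 118.6), (np.float64(0.19), 137.3)]
dips mm (err) [(np.float64(0.19), 22.0), (np.float64(0.0), 14.6), (np.float64(0.19), 110.8), (np.float64(0.19), 112.8), (np.float64(0.19), 120.0)]
t 4.55 p [ 0.6817 -0.0151  0.0766] F [-0.78  0.76  1.51] q [0.    0.99  0.142 0.   ] w 0.0004 [-0.08  0.71  1.22  0.    1.21  1.21]
```

View pics/c7.png

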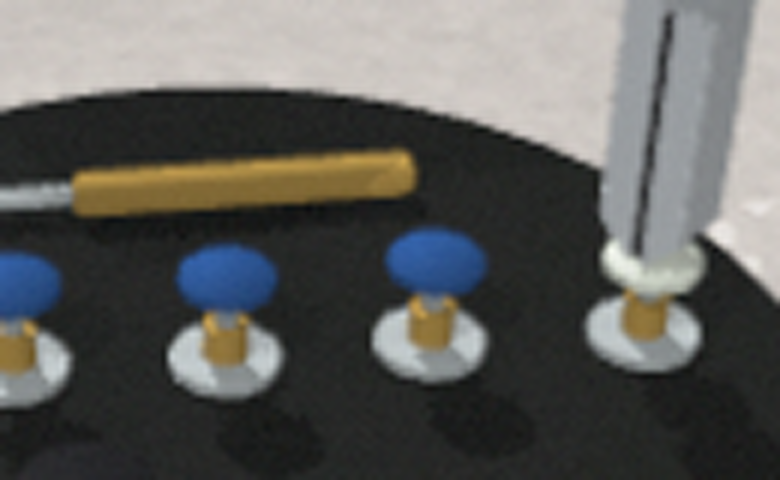

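Run:
```python
from h import *
P=np.load('P.npy')
for p in P[1:]: print(rel([*p,.0765]))
```

```text
[-4.16 -3.87  0.01]
[-8.36 -7.37  0.01]
[-1.236e+01 -1.127e+01  1.000e-02]
[-1.685e+01 -1.479e+01  1.000e-02]
```

Emit:
{"method": "arm_command", "body": {
  "commands": [
    [0,0,-0.3,0],
    [0,0,-0.3,0],
    [0,0,0,0],
    [-0.6,-0.6,0,0],
    [-0.8,-0.8,0,0],
    [-0.8,-0.8,0,0],
    [-0.8,-0.7,0,0],
    [-0.65,-0.6,0,0],
    [-0.5,-0.4,0,0],
    [0,0,0,0],
    [0,0,0,0]
  ]
}}

```text
t: 5.47
ee_pos: [0.6311, 0.0107, 0.0827]
eef_rot: [0.0, 0.99, 0.142, 0.0]
force: [0.5, -0.1, -0.4]
width: 0.0003
```

Run:
```python
from h import *
P=np.load('P.npy'); print(rel([*P[1],.0765]))
look('side4',2); dips('side4'); s=shot('wrist','wrist4')
cv2.imwrite('pics/c8.png',cv2.resize(s['img'][150:300,220:420,::-1],None,fx=4,fy=4,interpolation=cv2.INTER_CUBIC))
st=ctrl.get_state(); print(proj(s,st['ee_pos']),[proj(s,[*p,.0745]).round(1) for p in P[:3]])
```

```text
[-0.03  0.02  0.62]
t 5.5667 p [0.6313 0.0105 0.0825] F [ 0.17 -0.3  -0.94] q [0.    0.99  0.142 0.   ] w 0.0006 [-0.04  0.6   1.39 -0.    1.15  1.24]
F [-0.05 -0.94] [ 0.   -0.29 -0.49] pos [0.6313 0.0105 0.0826]
dips mm (err) [(np.float64(0.19), 24.5), (np.float64(0.0), 25.7), (np.float64(0.19), 113.2), (np.float64(0.19), 123.7), (np.float64(0.19), 130.9)]
[320.50591244 239.8224079 ] [array([391. , 164.4]), array([320.3, 235.7]), array([263.3, 300.3])]
```

View pics/c8.png

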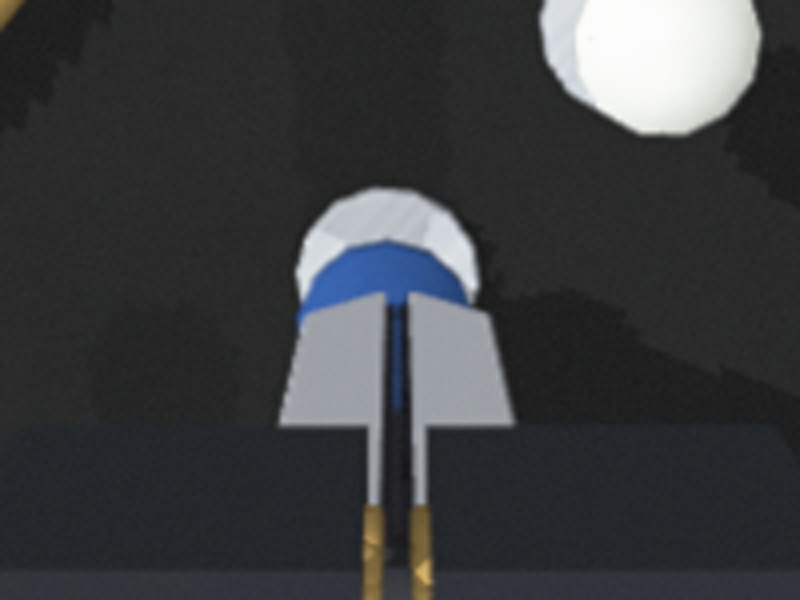

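Emit:
{"method": "arm_command", "body": {
  "commands": [
    [0,0,0.2,0],
    [0,0,0.2,0],
    [0,0,0.2,0],
    [0,0,0,0],
    [0,0,0,0],
    [0,0,0,0]
  ]
}}

```text
t: 6.12
ee_pos: [0.631, 0.0106, 0.0766]
eef_rot: [0.0, 0.99, 0.142, 0.0]
force: [-0.1, -0.2, 1.4]
width: 0.0003
```

Run:
```python
from h import *
look('side5',4); dips('side5')
P=np.load('P.npy'); print(rel([*P[2],.0765]))
```

```text
t 6.3167 p [0.631  0.0107 0.0766] F [ 0.7  -1.03  1.13] q [0.    0.99  0.142 0.   ] w 0.0006 [-0.04  0.6   1.4  -0.    1.14  1.24]
F [1.5  1.72 2.05 1.13] [ 0.78 -0.75  1.6 ] pos [0.631  0.0107 0.0766]
dips mm (err) [(np.float64(0.19), 27.6), (np.float64(2.46), 192.4), (np.float64(0.19), 118.5), (np.float64(0.19), 125.5), (np.float64(0.19), 133.7)]
[-4.22 -3.48  0.01]
```

Blue 1 is dipped about 2.4 mm and the rest are free. Next is blue 2.

Emit:
{"method": "arm_command", "body": {
  "commands": [
    [0,0,-0.3,0],
    [0,0,-0.3,0],
    [0,0,0,0],
    [-0.6,-0.5,0,0],
    [-0.8,-0.7,0,0],
    [-0.8,-0.7,0,0],
    [-0.8,-0.7,0,0],
    [-0.7,-0.5,0,0],
    [-0.5,-0.4,0,0],
    [0,0,0,0],
    [0,0,0,0]
  ]
}}

```text
t: 7.23
ee_pos: [0.5808, 0.0326, 0.0826]
eef_rot: [0.0, 0.99, 0.142, 0.0]
force: [-0.0, -0.4, 1.0]
width: -0.0
```

Emit:
{"method": "arm_command", "body": {
  "commands": [
    [0,0,0.2,0],
    [0,0,0.2,0],
    [0,0,0.2,0],
    [0,0,0,0],
    [0,0,0,0],
    [0,0,0,0]
  ]
}}

```text
t: 7.73
ee_pos: [0.581, 0.0324, 0.0765]
eef_rot: [0.0, 0.99, 0.142, 0.0]
force: [1.0, -0.0, 1.4]
width: 0.001
```

Run:
```python
from h import *
s=look('side6',4); dips('side6')
P=np.load('P.npy'); print(rel([*P[3],.0765]))
cv2.imwrite('pics/c9.png',cv2.resize(s['img'][150:230,240:430,::-1],None,fx=4,fy=4,interpolation=cv2.INTER_CUBIC))
```

```text
t 7.9333 p [0.5809 0.0325 0.0766] F [ 0.77 -0.69  1.17] q [0.    0.99  0.142 0.   ] w 0.0002 [-0.01  0.5   1.56 -0.    1.08  1.28]
F [1.67 1.15 1.46 1.17] [ 0.95 -0.19  1.36] pos [0.5809 0.0324 0.0766]
dips mm (err) [(np.float64(0.19), 98.5), (np.float64(0.0), 22.0), (np.float64(2.45), 236.8), (np.float64(0.19), 136.0), (np.float64(0.19), 143.9)]
[-4.02 -3.87  0.01]
```

View pics/c9.png

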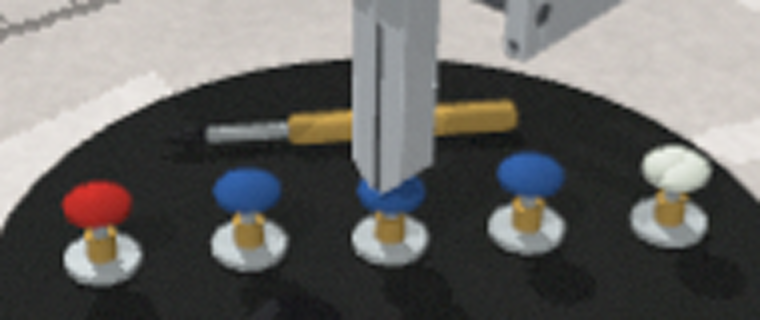

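Blue 2 is dipped about 2.4 mm, with the fingertips centred at (390,190) in the crop. Next is blue 3.

Emit:
{"method": "arm_command", "body": {
  "commands": [
    [0,0,-0.3,0],
    [0,0,-0.3,0],
    [0,0,0,0],
    [-0.6,-0.6,0,0],
    [-0.8,-0.8,0,0],
    [-0.8,-0.7,0,0],
    [-0.8,-0.7,0,0],
    [-0.6,-0.6,0,0],
    [-0.4,-0.5,0,0],
    [0,0,0,0],
    [0,0,0,0]
  ]
}}

```text
t: 8.85
ee_pos: [0.5315, 0.0589, 0.0826]
eef_rot: [0.0, 0.99, 0.142, 0.0]
force: [-0.2, -0.3, -0.2]
width: 0.0002
```

Emit:
{"method": "arm_command", "body": {
  "commands": [
    [0,0,0.2,0],
    [0,0,0.2,0],
    [0,0,0.2,0],
    [0,0,0,0],
    [0,0,0,0],
    [0,0,0,0]
  ]
}}

```text
t: 9.35
ee_pos: [0.5316, 0.0586, 0.0765]
eef_rot: [0.0, 0.99, 0.142, 0.0]
force: [1.3, -0.6, 2.5]
width: 0.0004
```

Run:
```python
from h import *
s=look('side7',4); dips('side7')
P=np.load('P.npy'); print(rel([*P[4],.0765]))
```

```text
t 9.55 p [0.5315 0.0586 0.0765] F [ 0.95 -0.95  1.15] q [0.    0.99  0.142 0.   ] w 0.0005 [ 0.04  0.41  1.7  -0.    1.04  1.33]
F [2.22 1.33 1.31 1.15] [ 1.39 -0.37  1.5 ] pos [0.5315 0.0586 0.0766]
dips mm (err) [(np.float64(0.19), 33.2), (np.float64(-0.19), 19.3), (np.float64(0.19), 123.1), (np.float64(2.63), 219.9), (np.float64(0.19), 140.7)]
[-4.51 -3.5   0.  ]
```

Emit:
{"method": "arm_command", "body": {
  "commands": [
    [0,0,-0.3,0],
    [0,0,-0.3,0],
    [0,0,0,0],
    [-0.6,-0.5,0,0],
    [-0.8,-0.6,0,0],
    [-0.9,-0.7,0,0],
    [-0.9,-0.7,0,0],
    [-0.8,-0.6,0,0],
    [-0.5,-0.4,0,0],
    [0,0,0,0],
    [0,0,0,0]
  ]
}}

```text
t: 10.47
ee_pos: [0.4785, 0.0797, 0.0826]
eef_rot: [0.0, 0.99, 0.142, 0.0]
force: [-0.4, 0.3, 0.2]
width: 0.0004
```

Emit:
{"method": "arm_command", "body": {
  "commands": [
    [0,0,0.2,0],
    [0,0,0.2,0],
    [0,0,0.2,0],
    [0,0,0,0],
    [0,0,0,0],
    [0,0,0,0]
  ]
}}

```text
t: 10.97
ee_pos: [0.4786, 0.0796, 0.0765]
eef_rot: [0.0, 0.99, 0.142, 0.0]
force: [1.9, -1.3, 1.6]
width: 0.0
```

Run:
```python
from h import *
s=look('side8',4); dips('side8')
cv2.imwrite('pics/c10.png',cv2.resize(s['img'][150:270,235:435,::-1],None,fx=4,fy=4,interpolation=cv2.INTER_CUBIC))
```

```text
t 11.1667 p [0.4785 0.0796 0.0765] F [ 1.04 -0.6   0.65] q [0.    0.99  0.142 0.   ] w 0.0006 [ 0.09  0.31  1.83 -0.    1.    1.38]
F [2.39 0.99 0.83 0.65] [ 1.17 -0.44  1.21] pos [0.4785 0.0796 0.0765]
dips mm (err) [(np.float64(0.19), 33.8), (np.float64(0.0), 20.8), (np.float64(0.0), 82.3), (np.float64(0.19), 126.2), (np.float64(2.06), 299.1)]
```

View pics/c10.png

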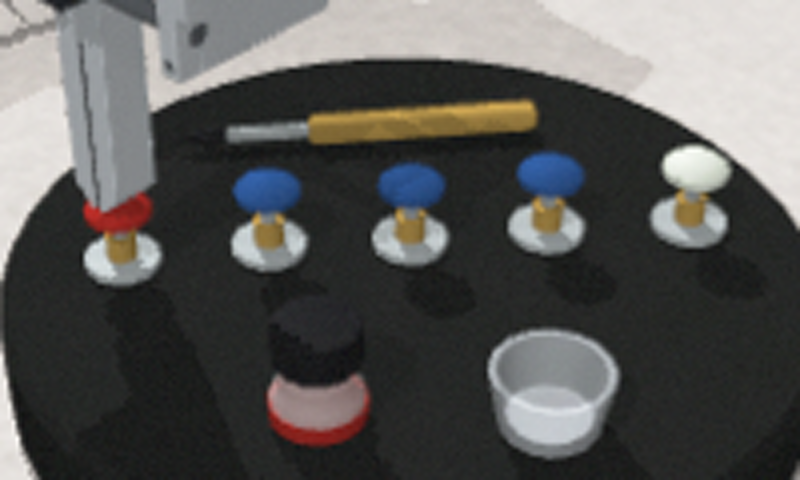

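Run:
```python
from h import *
stat(); print(finish_job())
```

```text
t 11.1667 p [0.4785 0.0796 0.0765] F [ 1.04 -0.6   0.65] q [0.    0.99  0.142 0.   ] w 0.0006 [ 0.09  0.31  1.83 -0.    1.    1.38]
the job is handed in; nothing more can be done
None
```

I touched the five badges in order from white to red with the closed fingertips. Each dipped about 2 to 2.6 mm by the side camera (about 2.4 mm by fingertip height) against the 10 mm stop. Between badges the fingertips stayed about 4 mm above the row. I handed the job in at 11.2 s.

At the last check the fingertips were resting on red at z = 76.5 mm. Red's dip was 2.1 mm by camera and 2.5 mm by height. The other four read 0 to 0.2 mm, which is free within the measurement.

The force reading was noisy: it averaged 1.2 N on red, with single readings from 0.65 to 2.4 N, against about 1.5 N expected from the spring. I therefore relied mainly on height and the camera.

In the last side picture the cup, jar and brush look undisturbed; I judged that by eye and did not measure it.

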